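Move the printer's battery pack to its charger

ROBOT

A 6-joint arm with a two-finger parallel gripper is mounted at the origin on the work surface. World frame = base frame: x ahead of the robot, y to its left, z up, the work surface at z = 0. Lengths are in m, angles in rad, forces in N, time in s.
With the tool pointing down it reaches from about 0.35 to 0.85 m from the base axis. Payload 8.1 kg.
Tool frame: the origin (TCP) lies at the centre of the arm's flange, where the gripper is bolted on; the fingertips stand 186 mm ahead of it and the grasp point (between the pads) lies 167 mm ahead of it (robot.grasp_offset is the distance from the TCP to the grasp point, in m); z points along the fingers, y is the line along which they close (so a half turn about z gives the same grasp; the last joint's range is limited). The gripper opens to 93 mm and grips with 3 to 60 N. Pads are 15 mm wide; open, the fingers measure 128 mm over their backs; the gripper's body (75 mm by 188 mm) begins 65 mm behind the grasp point.
Start: joints at [1.181, 0.13, 1.488, -0, 1.523, -0.085], TCP at [0.18, 0.572, 0.405] pointing down, gripper open.
Joint ranges: [-2.96, 2.96], [-0.89, 2.26], [0.02, 2.5], [-1.34, 4.48], [0, 2.73], [-2.66, 2.66]. Speed limits (rad/s): [2.39, 2.39, 2.79, 3.14, 3.14, 3.14].

INTERFACE

Orientations are given as a rotation vector (axis times angle).
In Python, from plant import robot gives the robot as it stands.
- The arm moves only by the tool drive_tool, never from a script. Its argument "moves" is one flat list of numbers, 7 for each row, row after row: the finger opening in mm, from 0 to 93, then the shift along the tool's x, y, z in mm, then the turn, a rotation vector about the tool's x, y, z in degrees. A call has 1 to 8 rows; each row shifts and turns the commanded pose from where the row before left it, along the tool's axes as they then stand; what a row does not reach is not made up. A row lasts 1/10 s, in which the tool goes at most 50 mm and 8.59 degrees, less where a joint would pass 70% of its speed; a pose out of reach is approached as far as the arm can. A call is refused whole if a number of a shift passes 50 or a number of a turn 8.59, either way. A call with a gripper value outside its range is refused whole. The fingers move at their own pace and stop on an object; "grip_force" is the grip in N (left out, the last holds). Time passes only in rows, so rows that do not move let the fingers close. It gives the time, the measured TCP pose, the force, the opening and the grip force at its end, in the units of the state.
- robot.read_state(): the state, without advancing time (a new reading comes with each control period).
- robot.read_camera(name): name is "scene" or "side" or "wrist"; returns a dict with "color" (384x512x3 uint8, red, green, blue), "depth" (384x512 float32, m along the optical axis (not along the pixel's ray), 0 where there is no reading), "mtx" (3x3 intrinsics, pixels), "R" (3x3) and "t" (3): a world point X has camera coordinates R X + t. Camera axes: x right, y down, z forward; pixel columns grow to the right and rows downward; lengths in m; the calibration is good to about 2 mm. A picture is of the moment at which its call begins.
- robot.close_job(): hands the job in; it is judged then, once.
The state is a dict: "t": time; "q": joint angles; "dq": joint speeds; "joint_torque": joint torques, N m; "tool_pos": TCP position; "orientation": TCP orientation; "force": force on the tool from outside, world axes, zero at the start; "wrist_torque": the same for the moment, N m; "opening": finger opening in m; "gripper_force": force on a finger pad.
Only numpy, scipy, OpenCV 4.12 (cv2) and the standard library are available. Lean on these libraries where they do the work, as an engineer would, in place of code of your own. Each camera call takes 0.05 s, during which the arm holds its last target. There are 200 camera calls.

TASK

The portable printer's battery is flat. Squeeze in the orange snap tab on the end of the pack, draw the pack up out of the printer while the tab is held in, set it in the charger's bay and press it down until the tab clicks under the catch. Work gently: do not lift against the engaged latch, ram the pack or crush the tab, and leave the other things on the desk where they are.

Things in the scene. Friction and masses are not known exactly. Their poses are not given: they have to be found in the camera images.
- pack: Grey battery pack, 40 mm (own x) by 52 mm (own y) by 50 mm tall, about 0.2 kg. Origin: centre of its underside; z up. Its -y end carries the orange snap tab; its +y end is a plain upright face 26 mm from the origin. Latched in a bay (28 mm deep) its top 22 mm stand above the deck; squeeze these between the tab pad and the +y end. Flat top: y -16 to 26.
- latch_tab: Orange sprung snap tab of the pack, origin at its hinge: pack (0, -26, 2) mm, its z up along the strap. The ribbed thumb pad, 26 mm wide, spans pack z 30 to 48, its face at pack y -30 to -33; squeezed home it swings 0.19 rad towards +y to y -24, upright (grip 50 mm wide). Starts to give at 1 N, home at 6 N; cracks over 45 N. Its catch nose (top at pack z 22, 3.5 mm proud) must clear the lip.
- pack_toe (a point): Point on the pack's underside near its tab end: pack (0, -22, 0) mm. Own axes as the pack's.
- printer: Charcoal portable printer fixed on the desk, 160 mm (own x) by 280 mm (own y), deck 66 mm above the desk (a 6 mm lid panel covers its +y part, from 56 mm off the pack's centre). Origin: centre of its underside. The bay is slick (friction 0.2). A latched pack pulled with over about 15 N breaks the latch (contact forces between pack and printer, side loads counted, must stay under 45 N).
- printer_bay (a point): Centre of the floor of the printer's battery bay, 38 mm above the desk, at printer (12, -78, 38) mm, own axes as the printer's. Bay 43 mm (x) by 54 mm (y), 28 mm deep, straight up. Catch lip: 5 mm thick, at the mouth in the -y wall, marked orange on the deck. Sprung contacts in the floor near that end push the pack up 4 mm with 8 falling to 4 N.
- charger: Dark grey charger fixed on the desk, 90 (own x) by 130 (own y) by 44 mm high. Origin: centre of its underside; z up. The orange mark on its deck shows the -y end, where the pack's tab goes. Slick bay (friction 0.2). A click takes 8 to 20 N on the pack's top near the tab; over about 30 N breaks it (contact forces between pack and charger, side loads counted, must stay under 60 N).
- charger_bay (a point): Centre of the floor of the charger's bay, 16 mm above the desk, at charger (8, 0, 16) mm, own axes as the charger's; a seated pack has the same axes. Same bay as the printer's (43 by 54 by 28 mm, mouth bevelled 2.5 mm). Sprung contacts near the -y end rise 4 mm and resist with 4 to 8 N; the nose goes under the lip only in the last 1 mm; let go unlatched, the pack springs up 2 to 4 mm there.
- mug: Blue mug, 82 mm wide, 92 mm high, upright on the desk. Origin: centre of its underside.
- stapler: Red and black stapler, 36 by 150 mm, 43 mm high, on the desk in front of the charger. Origin: centre of its underside.
- paperweight: Brass domed paperweight, 72 mm wide, 37 mm high. Origin: centre of its underside.
- book: Dark red closed book lying flat, 112 by 170 mm, 30 mm thick. Origin: centre of its underside.
There are look-alikes about, which are no part of the job. There is more than one size of the pack; the job needs the middle-sized.

How it is judged:
By the outcome, as a careful person would: the job done as asked, in the order asked, and still so for the second after the job is handed in, with the robot touching nothing.
It also fails if it takes over 64 s, if anything falls off the work surface, if the arm or the gripper's body presses on something with over 40 N, if the wrist force passes 120 N, or if a joint passes its speed limit or range.

## Working session

There is one attempt and no reset: what is moved stays moved. The work goes in short steps, Python scripts to look and compute and a tool call to move; the robot and the scene stay as the last step left them, time stands still between calls to the robot, and variables do not carry over. Pictures are saved under pics/ and viewed, at most 10 in all, crops included, and the job is handed in when it is done.

Besides the shell and the picture viewer there is one more tool, called after "Call:" as a command line: name --argument value ..., lists and objects as JSON in quotes. drive_tool: Moves the arm, as the interface text tells. Its arguments: {"type":"object","properties":{"moves":{"type":"array","items":{"type":"number"}},"grip_force":{"type":"number"}},"required":["moves"]}

```bash
mkdir -p pics; ls
cat > h.py <<'E'
import numpy as np, cv2
from plant import robot
from scipy.spatial.transform import Rotation as Ro
def cam(n):
    return robot.read_camera(n)
def save(c,f): cv2.imwrite('pics/'+f,cv2.cvtColor(c['color'],cv2.COLOR_RGB2BGR))
def pts(c):
    d=c['depth'];v,u=np.mgrid[:d.shape[0],:d.shape[1]]
    r=np.stack([u,v,np.ones_like(u)],-1)@np.linalg.inv(c['mtx']).T
    P=(r*d[...,None]-c['t'])@c['R']
    P[d==0]=np.nan
    return P
def ray(c,u,v,z):
    r=np.linalg.inv(c['mtx'])@[u,v,1]; r=c['R'].T@r; o=-c['R'].T@c['t']
    return o+r*(z-o[2])/r[2]
E
python3 - <<'E'
from h import *
import pickle
S={n:cam(n) for n in('scene','side','wrist')}
pickle.dump(S,open('s.pkl','wb'))
im=np.hstack([cv2.cvtColor(S[n]['color'],cv2.COLOR_RGB2BGR) for n in('scene','side')])
for n in S: 
    cv2.imwrite(f'pics/{n}0.png',cv2.resize(cv2.cvtColor(S[n]['color'],cv2.COLOR_RGB2BGR),(800,600)))
    print(n,-S[n]['R'].T@S[n]['t'],S[n]['R'][2],(S[n]['depth']>0).mean())
print(robot.read_state(),robot.grasp_offset)
E
```

```text
pics
scene [1.08534142 0.77280692 0.86243625] [-0.39101577 -0.63673256 -0.66458883] 0.9958038330078125
side [0.17783497 0.62117616 0.54703016] [ 0.44476389 -0.71167888 -0.54378144] 0.9674021402994791
wrist [0.1031242  0.59784511 0.38373801] [ 0.27498815 -0.0883772  -0.95737714] 0.9960530598958334
{'t': 0.15, 'q': array([ 1.18058087e+00,  1.31022006e-01,  1.48903214e+00,  4.63448398e-06,
        1.52300057e+00, -8.54226425e-02]), 'dq': array([-8.22742475e-05, -5.01181191e-04, -2.08851848e-03,  5.06723149e-04,
       -7.52711289e-04,  1.79025384e-04]), 'joint_torque': array([-1.32833384e-04, -5.60481119e+01, -4.92332983e+01,  7.67411920e-02,
        3.07270128e-02, -8.59396914e-05]), 'tool_pos': array([0.17998214, 0.57218794, 0.40390607]), 'orientation': array([-4.76863641e-01, -3.10483626e+00,  2.22999599e-03]), 'force': array([-0.43420346,  0.1638673 ,  0.8659698 ]), 'wrist_torque': array([-0.03367173,  0.01308507, -0.02716115]), 'gripper_force': 0.0, 'opening': 0.09307735884221324} 0.1673
```

View pics/scene0.png

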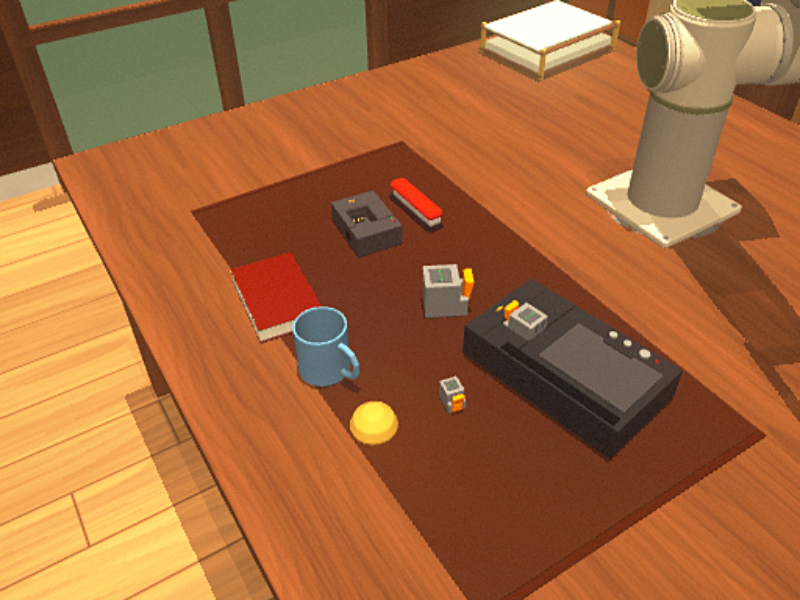

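View pics/side0.png

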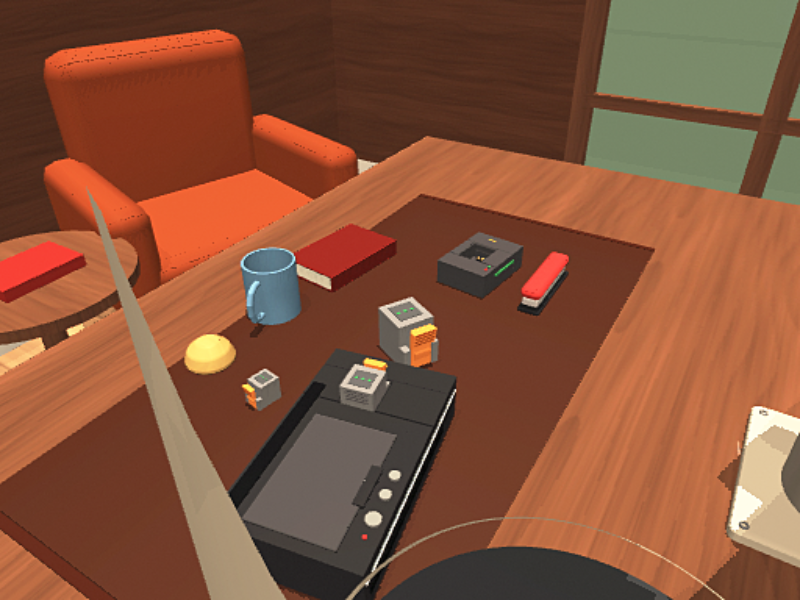

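The scene view at 800 px shows three pack-like things: a big pack at (445,290) free on the desk, a tiny one at (452,392) free on the desk, and the pack latched in the printer at (528,318) with its tab at (511,308). The one in the printer is middle-sized, so it is the target. The charger is at (367,222), with its orange mark at (352,201), away from the stapler at (415,203).

Run:
```python
from h import *
import pickle
S=pickle.load(open('s.pkl','rb'))
for n in('scene','side'):
    c=S[n];P=pts(c);hsv=cv2.cvtColor(c['color'],cv2.COLOR_RGB2HSV)
    W=(np.abs(P[...,0]-.55)<.35)&(np.abs(P[...,1])<.6)
    s=.64
    def blob(m,name,seed):
        m=m.astype(np.uint8);k,l,st,ce=cv2.connectedComponentsWithStats(m)
        for i in range(1,k):
            if st[i,4]>25:
                q=P[l==i];r=cv2.minAreaRect(q[:,:2].astype(np.float32)*1000)
                print(n,name,ce[i].round(),st[i,4],q.mean(0).round(4),np.round(r[0],1),np.round(r[1],1),round(r[2],1))
    z=P[...,2]
    blob(W&(abs(z-.066)<.0025),'deck66',0)
    blob(W&(abs(z-.088)<.003),'packtop',0)
    blob(W&(abs(z-.044)<.003),'ch44',0)
    org=(hsv[...,0]>8)&(hsv[...,0]<26)&(hsv[...,1]>180)&(hsv[...,2]>150)
    blob(W&org&(z>.01),'orange',0)
    x=cv2.cvtColor(c['color'],cv2.COLOR_RGB2BGR)
    crop=x[170:270,270:410] if n=='scene' else x[215:275,190:310]
    cr2=x[110:170,200:290] if n=='scene' else x[140:200,270:380]
    pickle.dump((cv2.resize(crop,(400,300),interpolation=3),cv2.resize(cr2,(400,300),interpolation=3)),open(n+'.c','wb'))
a=[pickle.load(open(n+'.c','rb')) for n in('scene','side')]
cv2.imwrite('pics/crop1.png',np.vstack([np.hstack(i) for i in a]))
```

```text
scene deck66 [282. 177.] 197 [0.5459 0.0156 0.0669] [544.9  14.2] [57.8 57.9] 61.8
scene deck66 [300. 176.] 37 [0.5055 0.0371 0.0653] [505.6  36.4] [36.7 12.8] 55.5
scene deck66 [365. 225.] 3613 [0.4814 0.2549 0.0661] [475.  249.9] [163.8 281.9] 10.8
scene deck66 [201. 206.] 27 [ 0.7705 -0.0035  0.0658] [773.5  -3.8] [ 9.4 42.1] 82.1
scene deck66 [388. 225.] 58 [0.4387 0.2899 0.0676] [439.5 287.4] [40.5 35.9] 87.3
scene deck66 [397. 246.] 65 [0.4651 0.3462 0.0675] [462.8 347. ] [30.  37.6] 23.0
scene packtop [327. 195.] 29 [0.5073 0.1493 0.0869] [507.5 149.3] [25.8 10.6] 9.5
scene packtop [338. 202.] 227 [0.501  0.1824 0.088 ] [499.9 181.3] [44.2 44.5] 11.5
scene packtop [202. 211.] 129 [0.7855 0.034  0.0884] [782.4  33.2] [70.3 82.2] 15.4
scene ch44 [267. 126.] 138 [ 0.4321 -0.2289  0.0426] [ 434.  -233.7] [133.6  28.7] 89.7
scene ch44 [234. 137.] 573 [ 0.5453 -0.2322  0.0434] [ 546.3 -234.9] [136.4  91.8] 83.5
scene ch44 [283. 190.] 37 [0.5563 0.0381 0.0445] [557.   37.6] [ 6.6 57.1] 60.8
scene ch44 [202. 212.] 33 [ 0.7709 -0.0028  0.0444] [771.3  -2.5] [ 9.7 45.7] 79.7
scene ch44 
[... 1171 characters left out ...]
7 0.1832 0.0878] [500.6 182.4] [41.  44.9] 10.7
side ch44 [308. 162.] 634 [ 0.5442 -0.2326  0.0426] [ 546.5 -236.1] [134.8  91.9] 83.8
side ch44 [349. 174.] 175 [ 0.4312 -0.2323  0.0419] [ 430.8 -236.2] [ 26.3 135.7] 1.3
side ch44 [177. 190.] 58 [0.7491 0.0522 0.044 ] [749.7  46.1] [68.  20.3] 61.8
side ch44 [253. 214.] 44 [0.5457 0.0408 0.044 ] [554.8  30.9] [18.5 60.9] 63.1
side ch44 [197. 365.] 146 [0.4244 0.383  0.0442] [425.3 383.4] [97.4  2.7] 10.7
side orange [269. 221.] 234 [0.5055 0.0378 0.0378] [505.  36.] [36.1 13.9] 61.4
side orange [240. 234.] 31 [0.5035 0.1512 0.0829] [501.8 144.1] [32.6 18.7] 70.5
side orange [160. 253.] 30 [0.6501 0.2187 0.0213] [651.5 218.6] [ 5.7 16.9] 86.1
```

View pics/crop1.png

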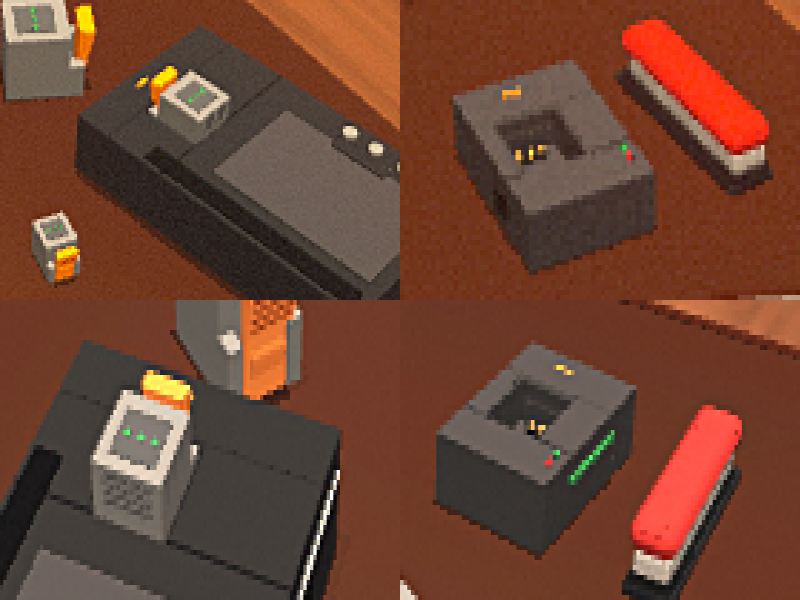

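The enlarged crop confirms it: the printer pack is the middle one, with its tab towards world -y at the orange deck mark. The two loose packs are larger and smaller. Next I move above the printer for a close wrist look.

Call:
drive_tool --moves '[68, -38, -25, 2, 0, 0, 0, 68, -38, -25, 3, 0, 0, 0, 68, -38, -25, 3, 0, 0, 0, 68, -38, -25, 3, 0, 0, 0, 68, -38, -25, 3, 0, 0, 0, 68, -38, -25, 3, 0, 0, 0, 68, -38, -25, 3, 0, 0, 0, 68, -38, -25, 3, 0, 0, 0]' --grip_force 18

```text
t: 0.95
tool_pos: [0.4107, 0.2887, 0.3815]
orientation: [-0.477, -3.105, -0.0]
force: [-0.2, 0.3, 0.0]
opening: 0.0681
gripper_force: 0.0
```

```bash
cat >> h.py <<'E'
def goto(x,y,z,ang):
    "needed shift in present tool axes (mm) and turn (deg): tool down, tool y at world angle ang (deg)"
    s=robot.read_state();R=Ro.from_rotvec(s['orientation'])
    a=np.radians(ang);yy=np.array([np.cos(a),np.sin(a),0]);zz=np.array([0,0,-1.]);xx=np.cross(yy,zz)
    T=Ro.from_matrix(np.c_[xx,yy,zz])
    d=np.array([x,y,z])-s['tool_pos']
    print('t',round(s['t'],2),'pos',s['tool_pos'].round(4),'F',s['force'].round(1),'M',s['wrist_torque'].round(2),'open',round(s['opening']*1e3,1),'gf',s['gripper_force'])
    print('shift first:',(R.inv().apply(d)*1e3).round(1),'turn:',np.degrees((R.inv()*T).as_rotvec()).round(2),'shift after turn:',(T.inv().apply(d)*1e3).round(1))
E
python3 -c "
from h import *
goto(.500,.176,.36,100.75)"
```

```text
t 0.95 pos [0.4107 0.2887 0.3815] F [-0.2  0.3  0. ] M [ 0.08 -0.   -0.01] open 68.1 gf 0.0
shift first: [-118.9  -80.7   21.5] turn: [  0.    -0.   -28.21] shift after turn: [ -66.7 -127.3   21.5]
```

Call:
drive_tool --moves '[68, -40, -27, 7, 0, 0, 0, 68, -40, -27, 7, 0, 0, 0, 68, -39, -27, 7, 0, 0, 0, 68, 0, 0, 0, 0, 0, -7.05, 68, 0, 0, 0, 0, 0, -7.05, 68, 0, 0, 0, 0, 0, -7.05, 68, 0, 0, 0, 0, 0, -7.05, 68, 0, 0, 0, 0, 0, 0]'

```text
t: 1.75
tool_pos: [0.4991, 0.1772, 0.3604]
orientation: [0.297, -3.127, 0.0]
force: [-0.2, -0.1, -0.0]
opening: 0.0682
gripper_force: 0.0
```

Run:
```python
from h import *
import pickle
c=cam('wrist');pickle.dump(c,open('w1.pkl','wb'))
cv2.imwrite('pics/w1.png',cv2.resize(cv2.cvtColor(c['color'],cv2.COLOR_RGB2BGR),(800,600)))
goto(.500,.176,.36,100.75)
P=pts(c);z=P[...,2]
W=(np.abs(P[...,0]-.5)<.12)&(np.abs(P[...,1]-.18)<.12)
for lo,hi,nm in((.0855,.091,'top'),(.064,.0685,'deck')):
    m=(W&(z>lo)&(z<hi)).astype(np.uint8);k,l,st,ce=cv2.connectedComponentsWithStats(m)
    for i in range(1,k):
        if st[i,4]>150:
            q=P[l==i];r=cv2.minAreaRect(q[:,:2].astype(np.float32)*1000)
            print(nm,ce[i].round(),st[i,4],q.mean(0).round(4),np.round(r[0],1),np.round(r[1],1),round(r[2],1))
```

```text
t 1.8 pos [0.4991 0.1773 0.3605] F [0.5 0.7 0.1] M [ 0.04 -0.01  0.  ] open 67.9 gf 0.0
shift first: [-0.6 -1.5  0.5] turn: [-0.   -0.03 -0.17] shift after turn: [-0.6 -1.5  0.5]
top [263. 201.] 1943 [0.5015 0.1813 0.089 ] [502.3 181.7] [40.5 42.3] 10.6
top [227. 201.] 282 [0.5082 0.1489 0.0872] [508.5 149.1] [25.6  9.4] 8.9
deck [271. 161.] 18834 [0.4703 0.1826 0.0661] [484.6 214. ] [159.9 205.8] 10.9
deck [358. 239.] 487 [0.5303 0.2875 0.0666] [527.2 288. ] [44.  27.6] 54.7
```

View pics/w1.png

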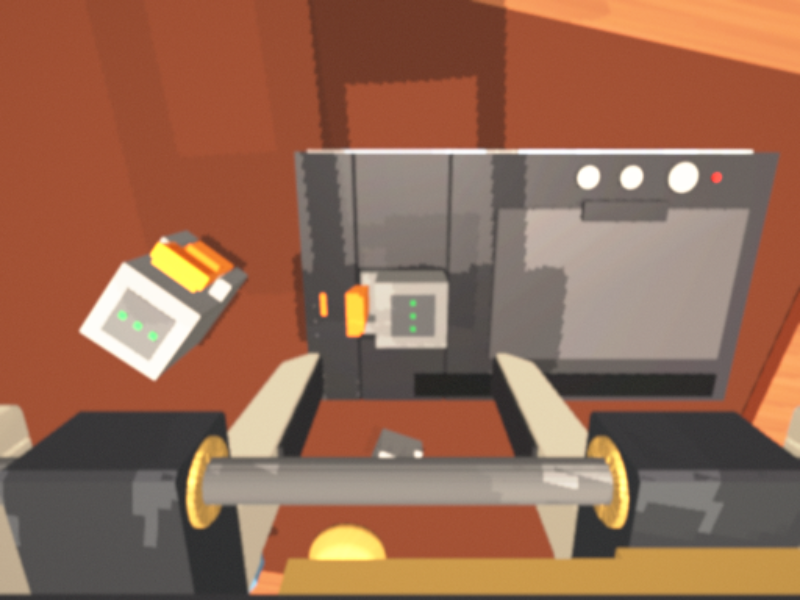

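The wrist view at 800 px shows the target pack at (410,308), its tab at (356,311) and the lip mark at (323,304). The large look-alike at (160,300) is clear of the fingers. Now I descend with a 70 mm opening.

Call:
drive_tool --moves '[70, -2.6, -1.7, 10, 0, 0, -0.2, 70, 0, 0, 20, 0, 0, 0, 70, 0, 0, 20, 0, 0, 0, 70, 0, 0, 20, 0, 0, 0, 70, 0, 0, 15, 0, 0, 0, 70, 0, 0, 10, 0, 0, 0, 70, 0, 0, 5, 0, 0, 0, 70, 0, 0, 0, 0, 0, 0]'

```text
t: 2.6
tool_pos: [0.502, 0.1761, 0.2602]
orientation: [0.299, -3.126, 0.0]
force: [0.1, -0.0, 0.3]
opening: 0.0698
gripper_force: 0.0
```

Run:
```python
from h import *
goto(.502,.1761,.2555,100.75)
A=[]
for n in ('side','scene'):
    c=cam(n)
    x=cv2.cvtColor(c['color'],cv2.COLOR_RGB2BGR)
    K=c['mtx'];p=K@(c['R']@[.502,.176,.085]+c['t']);u,v=(p[:2]/p[2]).astype(int)
    A.append(cv2.resize(x[max(v-45,0):v+35,u-50:u+50],(400,320),interpolation=3))
cv2.imwrite('pics/g1.png',np.hstack(A))
```

```text
t 2.6 pos [0.502  0.1761 0.2602] F [ 0.1 -0.   0.3] M [0.04 0.02 0.01] open 69.8 gf 0.0
shift first: [-0.  -0.   4.7] turn: [-0.   -0.05  0.16] shift after turn: [-0.  -0.   4.7]
```

View pics/g1.png

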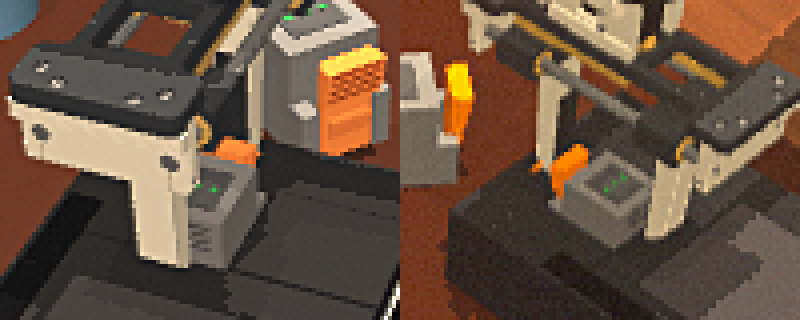

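Both views show the fingers straddling the pack, one beyond the tab and one at the plain end. I lower the last 4.5 mm and close gradually.

Call:
drive_tool --moves '[70, 0, 0, 4.5, 0, 0, 0, 66, 0, 1, 0, 0, 0, 0, 62, 0, 0.5, 0, 0, 0, 0, 59, 0, 0, 0, 0, 0, 0, 57, 0, 0, 0, 0, 0, 0, 55, 0, 0, 0, 0, 0, 0, 55, 0, 0, 0, 0, 0, 0]' --grip_force 18

```text
t: 3.4
tool_pos: [0.5019, 0.1773, 0.2563]
orientation: [-0.299, 3.127, -0.001]
force: [0.4, -4.3, 1.3]
opening: 0.0551
gripper_force: 2.2
```

Call:
drive_tool --moves '[53, 0, 0, 0, 0, 0, 0, 51, 0, 0, 0, 0, 0, 0, 49, 0, 0, 0, 0, 0, 0, 49, 0, 0, 0, 0, 0, 0]'

```text
t: 3.8
tool_pos: [0.5017, 0.1779, 0.2562]
orientation: [0.299, -3.127, -0.001]
force: [0.7, -0.2, -0.7]
opening: 0.0506
gripper_force: 18.0
```

Gripped at 18 N with almost no side load and the tab home at 50.6 mm. A gentle test lift comes next.

Call:
drive_tool --moves '[46, 0, 0, 0, 0, 0, 0, 46, 0, 0, 0, 0, 0, 0, 46, 0, 0, -0.5, 0, 0, 0, 46, 0, 0, -0.5, 0, 0, 0, 46, 0, 0, -0.5, 0, 0, 0, 46, 0, 0, -0.5, 0, 0, 0]'

```text
t: 4.4
tool_pos: [0.5015, 0.1778, 0.2579]
orientation: [0.299, -3.126, -0.0]
force: [-0.6, 0.8, -2.8]
opening: 0.0505
gripper_force: 18.0
```

Call:
drive_tool --moves '[46, 0, 0, -1, 0, 0, 0, 46, 0, 0, -1, 0, 0, 0, 46, 0, 0, -1, 0, 0, 0, 46, 0, 0, -1, 0, 0, 0, 46, 0, 0, -1, 0, 0, 0, 46, 0, 0, -1, 0, 0, 0, 46, 0, 0, -1, 0, 0, 0]'

```text
t: 5.1
tool_pos: [0.5019, 0.1774, 0.2655]
orientation: [-0.299, 3.127, -0.001]
force: [-0.6, -0.1, -2.3]
opening: 0.0508
gripper_force: 18.0
```

Only the pack's weight shows on the wrist, so the nose is clear of the lip. I keep drawing it straight up.

Call:
drive_tool --moves '[46, 0, 0, -4, 0, 0, 0, 46, 0, 0, -6, 0, 0, 0, 46, 0, 0, -8, 0, 0, 0, 46, 0, 0, -10, 0, 0, 0, 46, 0, 0, -20, 0, 0, 0, 46, 0, 0, -25, 0, 0, 0, 46, 0, 0, -25, 0, 0, 0, 46, 0, 0, -10, 0, 0, 0]'

```text
t: 5.9
tool_pos: [0.5026, 0.1777, 0.3772]
orientation: [-0.299, 3.122, 0.001]
force: [0.3, 0.0, -2.8]
opening: 0.0507
gripper_force: 18.0
```

Run:
```python
from h import *
import pickle
goto(.554,-.12,.37,83.6)
# refine charger: deck rect + orange mark
S=pickle.load(open('s.pkl','rb'))
for n in('scene','side'):
    c=S[n];P=pts(c);hsv=cv2.cvtColor(c['color'],cv2.COLOR_RGB2HSV)
    W=(np.abs(P[...,0]-.546)<.08)&(np.abs(P[...,1]+.235)<.09)&(abs(P[...,2]-.044)<.004)
    o=W&(hsv[...,0]>8)&(hsv[...,0]<30)&(hsv[...,1]>120)&(hsv[...,2]>110)
    print(n,'orange',P[o].mean(0).round(4),o.sum())
A=[]
for n in ('side','scene'):
    c=cam(n)
    x=cv2.cvtColor(c['color'],cv2.COLOR_RGB2BGR)
    K=c['mtx'];p=K@(c['R']@[.502,.176,.16]+c['t']);u,v=(p[:2]/p[2]).astype(int)
    A.append(cv2.resize(x[max(v-40,0):max(v-40,0)+80,u-50:u+50],(400,320),interpolation=3))
cv2.imwrite('pics/g2.png',np.hstack(A))
```

```text
t 5.9 pos [0.5026 0.1777 0.3772] F [ 0.3  0.  -2.8] M [0.08 0.01 0.01] open 50.7 gf 17.99939485732466
shift first: [   6.  -302.     7.2] turn: [ 0.04  0.3  17.33] shift after turn: [ -84.3 -290.1    7.2]
scene orange [ 0.5389 -0.2764  0.0431] 11
side orange [ 0.5484 -0.2869  0.0429] 6
```

View pics/g2.png

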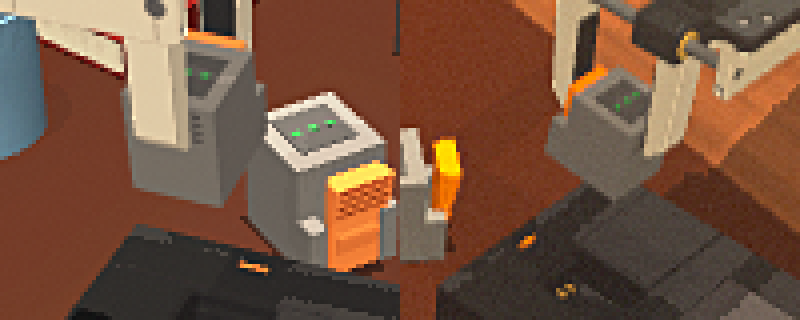

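The pack is out with its tab held in; both views show it hanging upright under the fingers. Now I carry it to a standoff by the charger for a close look.

Call:
drive_tool --moves '[46, -4, -20, 1, 0, 0, 0, 46, -4, -40, 1, 0, 0, 0, 46, -4, -45, 1, 0, 0, 0, 46, -4, -45, 1, 0, 0, 0, 46, -4, -45, 1, 0, 0, 0, 46, -4, -45, 1, 0, 0, 0, 46, -4, -45, 0, 0, 0, 0, 46, -4, -45, 0, 0, 0, 0]'

```text
t: 6.8
tool_pos: [0.5956, -0.1421, 0.3652]
orientation: [0.299, -3.125, -0.002]
force: [1.3, 0.8, -1.8]
opening: 0.0507
gripper_force: 18.0
```

Call:
drive_tool --moves '[46, -4, -45, 0, 0, 0, 0, 46, -2, -35, 0, 0, 0, 0, 46, 0, -18, 0, 0, 0, 0, 46, 0, 0, 0, 0, 0, 5.8, 46, 0, 0, 0, 0, 0, 5.8, 46, 0, 0, 0, 0, 0, 5.8, 46, 0, 0, 0, 0, 0, 0, 46, 0, 0, 0, 0, 0, 0]'

```text
t: 7.6
tool_pos: [0.6201, -0.2348, 0.3662]
orientation: [-0.172, -3.135, -0.001]
force: [0.2, 0.1, -2.2]
opening: 0.0505
gripper_force: 18.0
```

Run:
```python
from h import *
import pickle
c=cam('wrist');pickle.dump(c,open('w2.pkl','wb'))
cv2.imwrite('pics/w2.png',cv2.resize(cv2.cvtColor(c['color'],cv2.COLOR_RGB2BGR),(800,600)))
goto(.554,-.236,.33,83.6)
P=pts(c);z=P[...,2]
W=(np.abs(P[...,0]-.546)<.1)&(np.abs(P[...,1]+.235)<.1)
m=(W&(abs(z-.044)<.0025)).astype(np.uint8)
k,l,st,ce=cv2.connectedComponentsWithStats(m)
for i in range(1,k):
    if st[i,4]>150:
        q=P[l==i];r=cv2.minAreaRect(q[:,:2].astype(np.float32)*1000)
        print(ce[i].round(),st[i,4],q.mean(0).round(4),np.round(r[0],1),np.round(r[1],1),round(r[2],1))
        # hole
        f=(l==i).astype(np.uint8);cs,hh=cv2.findContours(f,cv2.RETR_CCOMP,cv2.CHAIN_APPROX_NONE)
        for a,b in zip(cs,hh[0]):
            if b[3]>=0 and cv2.contourArea(a)>150:
                q=np.array([P[v,u] for u,v in a[:,0]]);q=q[np.isfinite(q[:,0])];r=cv2.minAreaRect(q[:,:2].astype(np.float32)*1000);print('hole',cv2.contourArea(a),np.round(r[0],1),np.round(r[1],1),round(r[2],1))
```

```text
t 7.65 pos [ 0.6202 -0.2349  0.3665] F [ 0.6 -0.4 -2.2] M [0.05 0.03 0.02] open 50.7 gf 17.99955874448642
shift first: [65.6 -8.3 36.6] turn: [ 0.02 -0.06  0.12] shift after turn: [65.7 -8.5 36.5]
[250. 111.] 9565 [ 0.5442 -0.2358  0.044 ] [ 548.3 -236.4] [130.2  90.3] 83.9
hole 2418.5 [ 556.1 -237.8] [58.2 46.8] 83.7
```

View pics/w2.png

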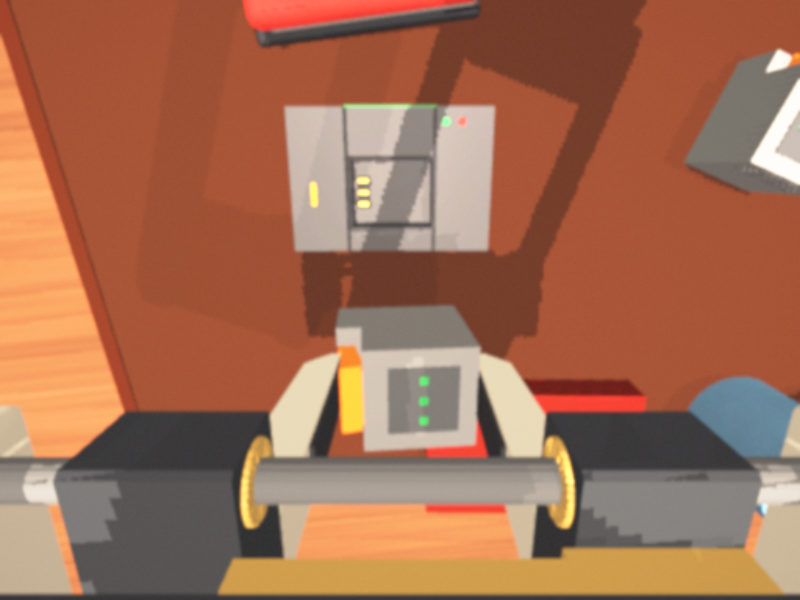

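The wrist view at 800 px shows the charger bay hole at (392,192), with the lip mark at (314,194) on the tab's side. The pack is held with its tab at (351,390), the same way round. I measure the held pack in this view for the relative offset.

Run:
```python
from h import *
import pickle
c=pickle.load(open('w2.pkl','rb'));P=pts(c)
s=robot.read_state();print(s['tool_pos'])
q=P[200:285,215:315].reshape(-1,3)
T=Ro.from_rotvec(s['orientation'])
q=T.inv().apply(q-s['tool_pos'])*1e3
q=q[np.isfinite(q[:,0])&(q[:,2]>130)&(q[:,2]<180)]
h,e=np.histogram(q[:,2],np.arange(130,181,2));print(dict(zip(e,h)))
zt=np.median(q[:,2]);t=q[abs(q[:,2]-zt)<2.5]
t=t[abs(t[:,1])<24]
print(zt,np.percentile(t[:,0],[1,50,99]),np.percentile(t[:,1],[1,50,99]))
A=np.c_[t[:,:2],np.ones(len(t))];print('tilt deg',np.degrees(np.linalg.lstsq(A,t[:,2],rcond=None)[0][:2]))
goto(.5551,-.2359,.33,83.7)
```

```text
[ 0.62019773 -0.23490941  0.36650196]
{np.int64(130): np.int64(0), np.int64(132): np.int64(0), np.int64(134): np.int64(0), np.int64(136): np.int64(0), np.int64(138): np.int64(6), np.int64(140): np.int64(20), np.int64(142): np.int64(19), np.int64(144): np.int64(16), np.int64(146): np.int64(22), np.int64(148): np.int64(30), np.int64(150): np.int64(23), np.int64(152): np.int64(35), np.int64(154): np.int64(33), np.int64(156): np.int64(23), np.int64(158): np.int64(36), np.int64(160): np.int64(28), np.int64(162): np.int64(82), np.int64(164): np.int64(2023), np.int64(166): np.int64(2495), np.int64(168): np.int64(850), np.int64(170): np.int64(145), np.int64(172): np.int64(128), np.int64(174): np.int64(139), np.int64(176): np.int64(119), np.int64(178): np.int64(121)}
166.5524173963089 [-18.71994578   1.66036615  19.55952337] [-22.82717524   1.63009975  23.55159151]
tilt deg [0.12538375 2.68992737]
t 7.65 pos [ 0.6202 -0.2349  0.3665] F [ 0.6 -0.4 -2.2] M [0.05 0.03 0.02] open 50.7 gf 17.99955874448642
shift first: [64.6 -8.1 36.6] turn: [ 0.02 -0.06  0.02] shift after turn: [64.6 -8.1 36.5]
```

Run:
```python
from h import *
import pickle
def fit(q,nm):
    for _ in range(6):
        A=np.c_[q[:,:2],np.ones(len(q))];s=np.linalg.lstsq(A,q[:,2],rcond=None)[0];r=q[:,2]-A@s
        q=q[abs(r)<max(2*r.std(),.3)]
    print(nm,len(q),np.degrees(s[:2]).round(2),r.std().round(2),np.percentile(q[:,0],[1,99]).round(1),np.percentile(q[:,1],[1,99]).round(1),q[:,2].mean())
s=robot.read_state();T=Ro.from_rotvec(s['orientation'])
c=pickle.load(open('w2.pkl','rb'));P=pts(c)
fit(T.inv().apply(P[228:288,236:300].reshape(-1,3)-s['tool_pos'])*1e3,'held')
c=pickle.load(open('w1.pkl','rb'));P=pts(c)
R1=Ro.from_rotvec([.297,-3.127,0])
fit(R1.inv().apply(P[180:220,246:284].reshape(-1,3)-[.4991,.1773,.3605])*1e3,'printer')
fit(R1.inv().apply(P[260//2:320//2,330:440].reshape(-1,3)-[.4991,.1773,.3605])*1e3,'lid')
# +y side of pack via scene/side: top plane in world
for n in('side','scene'):
    c=cam(n);P=pts(c);q=T.inv().apply(P.reshape(-1,3)-s['tool_pos'])*1e3
    q=q[(abs(q[:,0])<17)&(q[:,1]>-13)&(q[:,1]<20)&(abs(q[:,2]-167)<5)]
    if len(q)>20: fit(q,n)
```

```text
** On entry to DLASCL parameter number  4 had an illegal value
 ** On entry to DLASCL parameter number  4 had an illegal valueTraceback (most recent call last):
  File "<stdin>", line 10, in <module>
  File "<stdin>", line 5, in fit
    x, resids, rank, s = _umath_linalg.lstsq(a, b, rcond,
                         ~~~~~~~~~~~~~~~~~~~^^^^^^^^^^^^^
                                             signature=signature)
                                             ^^^^^^^^^^^^^^^^^^^^
    raise LinAlgError("SVD did not converge in Linear Least Squares")
numpy.linalg.LinAlgError: SVD did not converge in Linear Least Squares
```

Run:
```python
from h import *
import pickle
def fit(q,nm):
    q=q[np.isfinite(q[:,0])];q=q[abs(q[:,2]-np.median(q[:,2]))<4]
    for _ in range(6):
        A=np.c_[q[:,:2],np.ones(len(q))];s=np.linalg.lstsq(A,q[:,2],rcond=None)[0];r=q[:,2]-A@s
        q=q[abs(r)<max(2*r.std(),.3)]
    print(nm,len(q),np.degrees(s[:2]).round(2),r.std().round(2),np.percentile(q[:,0],[1,99]).round(1),np.percentile(q[:,1],[1,99]).round(1),q[:,2].mean())
s=robot.read_state();T=Ro.from_rotvec(s['orientation'])
c=pickle.load(open('w2.pkl','rb'));P=pts(c)
fit(T.inv().apply(P[228:288,236:300].reshape(-1,3)-s['tool_pos'])*1e3,'held')
c=pickle.load(open('w1.pkl','rb'));P=pts(c)
R1=Ro.from_rotvec([.297,-3.127,0])
fit(R1.inv().apply(P[180:220,246:284].reshape(-1,3)-[.4991,.1773,.3605])*1e3,'printer')
fit(R1.inv().apply(P[130:160,330:440].reshape(-1,3)-[.4991,.1773,.3605])*1e3,'lid')
for n in('side','scene'):
    c=cam(n);P=pts(c);q=T.inv().apply(P.reshape(-1,3)-s['tool_pos'])*1e3
    q=q[(abs(q[:,0])<17)&(q[:,1]>-13)&(q[:,1]<20)&(abs(q[:,2]-167)<5)]
    if len(q)>20: fit(q,n)
```

```text
held 3301 [-0.43  5.27] 0.48 [-20.3  16.7] [-12.   23.6] 166.3368187889542
printer 1267 [0.22 0.45] 0.52 [-20.8  15.8] [-11.9  22.1] 271.4334131026218
lid 2692 [-4.61 -0.35] 0.81 [32.2 59.3] [ 66.8 167.4] 290.6085469750146
side 47 [-0.34  5.09] 0.7 [-12.   15.8] [-12.7  18.4] 167.04613450995268
scene 42 [-2.03  1.7 ] 0.81 [-16.4   4.1] [-12.2  19.5] 166.2379538606083
```

The held pack hangs tilted about 5° with its tab end high, because the sprung contacts tipped it. I level it by turning the tool about its x axis at the grasp point, then remeasure.

Call:
drive_tool --moves '[46, 0, -7.5, 0.2, -2.6, 0, 0, 46, 0, -7.6, 0.2, -2.6, 0, 0, 46, 0, 0, 0, 0, 0, 0, 46, 0, 0, 0, 0, 0, 0]'

```text
t: 8.15
tool_pos: [0.6185, -0.2505, 0.3664]
orientation: [0.177, 3.129, 0.14]
force: [0.6, 0.0, -3.2]
opening: 0.0505
gripper_force: 18.0
```

```bash
cat > m.py <<'E'
from h import *
# measure held pack in a level frame: x,y along bay axes (pack axes), origin at grasp point, z up
s=robot.read_state();T=Ro.from_rotvec(s['orientation'])
g=s['tool_pos']+T.apply([0,0,.1673]);a=np.radians(-6.3)
B=np.array([[np.cos(a),np.sin(a),0],[-np.sin(a),np.cos(a),0],[0,0,1]])
print('t',s['t'],'tool',s['tool_pos'].round(4),'tool y/z axes in bay frame',(B@T.as_matrix()[:,1]).round(3),(B@T.as_matrix()[:,2]).round(3),'g',g.round(4),'F',s['force'].round(1))
for n in('wrist','side','scene'):
    c=cam(n);P=pts(c);q=((P-g)@B.T*1e3).reshape(-1,3)
    col=c['color'].reshape(-1,3).astype(int);grey=(col.max(1)-col.min(1)<40)&np.isfinite(q[:,0])
    t=q[grey&(abs(q[:,0])<17)&(q[:,1]>-11)&(q[:,1]<20)&(abs(q[:,2])<6)]
    if len(t)<20: continue
    for _ in range(6):
        A=np.c_[t[:,:2],np.ones(len(t))];k=np.linalg.lstsq(A,t[:,2],rcond=None)[0];r=t[:,2]-A@k;t=t[abs(r)<max(2*r.std(),.3)]
    w=q[grey&(abs(q[:,0])<25)&(q[:,1]>-22)&(q[:,1]<35)]
    w=w[abs(w[:,2]-np.c_[w[:,:2],np.ones(len(w))]@k)<1.5]
    print(n,len(t),'slopes',np.degrees(k[:2]).round(2),'top z',k[2].round(1),'x',np.percentile(w[:,0],[1,99]).round(1),'y',np.percentile(w[:,1],[1,99]).round(1))
E
python3 m.py
```

```text
t 8.15 tool [ 0.6185 -0.2505  0.3664] tool y/z axes in bay frame [0.003 0.996 0.09 ] [ 0.     0.09  -0.996] g [ 0.6202 -0.2357  0.1997] F [ 0.6  0.  -3.2]
wrist 2464 slopes [0.12 0.32] top z 1.6 x [-19.3  19.1] y [-13.6  26.7]
side 29 slopes [0.47 0.67] top z 0.3 x [-22.   12.4] y [-13.5  29.1]
scene 33 slopes [ 4.   -0.59] top z 0.1 x [-19.6  19. ] y [-9.  27.9]
```

Level now (slopes about 0.3°). I hover over the bay, then measure pack and charger in the same view.

Call:
drive_tool --moves '[46, 21.5, -3.8, 12, 0, 0, 0, 46, 21.5, -3.8, 12, 0, 0, 0, 46, 21.5, -3.8, 12, 0, 0, 0, 46, 0, -1.4, 15, 0, 0, 0, 46, 0, -1.4, 15, 0, 0, 0, 46, 0, -1.4, 15, 0, 0, 0, 46, 0, -1.4, 14.5, 0, 0, 0, 46, 0, 0, 0, 0, 0, 0]'

```text
t: 9.1
tool_pos: [0.5531, -0.2506, 0.2665]
orientation: [0.176, 3.132, 0.146]
force: [0.1, 0.6, -2.5]
opening: 0.0505
gripper_force: 18.0
```

```bash
python3 m.py
python3 - <<'E'
from h import *
import pickle
c=cam('wrist');pickle.dump(c,open('w3.pkl','wb'))
cv2.imwrite('pics/w3.png',cv2.resize(cv2.cvtColor(c['color'],cv2.COLOR_RGB2BGR)[60:390],(800,516)))
E
```

```text
t 9.1 tool [ 0.5531 -0.2506  0.2665] tool y/z axes in bay frame [0.003 0.996 0.093] [-0.004  0.093 -0.996] g [ 0.5541 -0.2352  0.0999] F [ 0.1  0.6 -2.5]
wrist 2434 slopes [-0.23  0.6 ] top z 1.5 x [-19.4  19.5] y [-13.7  26.7]
side 37 slopes [1.61 1.71] top z 1.9 x [-21.1   9.6] y [-12.9  22.5]
scene 28 slopes [-0.96  0.22] top z 3.3 x [-12.   19.7] y [-10.6  27.7]
```

View pics/w3.png

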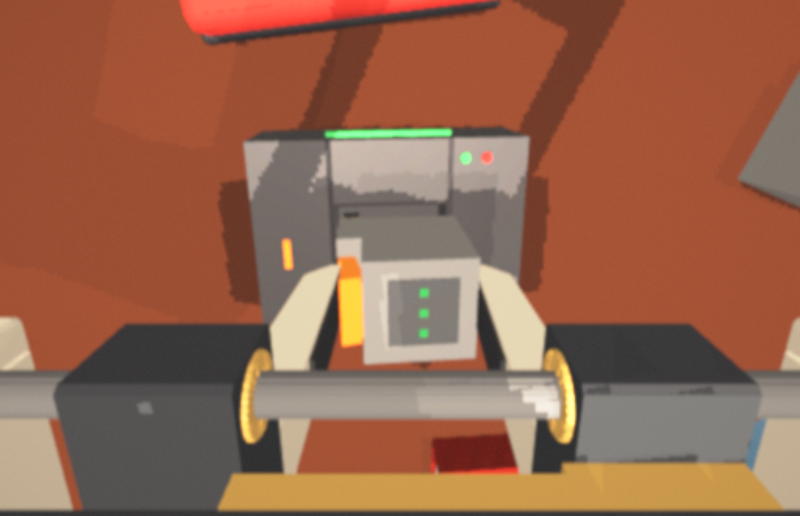

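The hover view at 800 px shows the pack's near bottom edge from (337,216) to (455,214), just over the bay mouth, whose far rim runs from (336,205) to (440,205). The charger's deck edges are at x = 247 and x = 527. I work out the offset from one depth map.

Run:
```python
from h import *
import pickle
s=robot.read_state();T=Ro.from_rotvec(s['orientation'])
g=s['tool_pos']+T.apply([0,0,.1673]);a=np.radians(-6.2)
B=np.array([[np.cos(a),np.sin(a),0],[-np.sin(a),np.cos(a),0],[0,0,1]])
c=pickle.load(open('w3.pkl','rb'));P=pts(c);Q=(P-[g[0],g[1],0])@B.T*1e3
X,Y,Z=Q[...,0],Q[...,1],Q[...,2]
d=(abs(Z-44)<3)&(abs(X)<90)&(abs(Y)<90)
# y edges per row in deck
L=[];Rr=[]
for v in range(384):
    u=np.where(d[v])[0]
    if len(u)>60 and Y[v][u].max()-Y[v][u].min()>120: L.append((X[v][u].mean(),Y[v][u].min(),Y[v][u].max()))
L=np.array(L);print(len(L));
print('deck y edges',np.median(L[:,1]),np.median(L[:,2]),'slopes deg',np.degrees(np.polyfit(L[:,0],L[:,1],1)[0]),np.degrees(np.polyfit(L[:,0],L[:,2],1)[0]))
print('deck min x',[np.nanmin(X[:,u][d[:,u]]).round(1) for u in range(175,330,20)])
# bay near rim (deck ends)
for u in range(222,290,12):
    vs=np.where(d[:,u]&(X[:,u]<-12))[0];print('rim',u,X[vs,u].max().round(1),Y[vs,u][-1].round(1),end=' | ')
print()
f=(Z>56)&(Z<94)&(abs(X+20)<3)&(abs(Y)<35)
for v in range(190,230,4):
    u=np.where(f[v])[0]
    if len(u)>20: print(v,'face z',np.median(Z[v][u]).round(1),'y',Y[v][u].min().round(1),Y[v][u].max().round(1),'x',np.median(X[v][u]).round(1),'x(y) slope',np.degrees(np.polyfit(Y[v][u],X[v][u],1)[0]).round(1))
q=Q[f];print('face z range',np.percentile(q[:,2],[1,99]))
```

```text
79
deck y edges -65.32080556878942 63.91228447420907 slopes deg 0.00722881824982048 0.07554690588219237
deck min x [np.float64(-52.3), np.float64(-52.7), np.float64(-52.7), np.float64(-52.8), np.float64(-52.8), np.float64(-52.6), np.float64(-52.8), np.float64(-53.0)]
rim 222 -21.9 -21.3 | rim 234 -21.8 -12.4 | rim 246 -21.5 -3.5 | rim 258 -21.9 5.5 | rim 270 -22.0 14.4 | rim 282 -21.3 23.8 | 
198 face z 59.1 y -23.6 27.0 x -19.6 x(y) slope 0.4
202 face z 67.5 y -23.8 27.2 x -19.6 x(y) slope 0.3
206 face z 75.5 y -24.0 27.0 x -19.6 x(y) slope 0.2
210 face z 83.3 y -24.3 27.1 x -19.6 x(y) slope 0.0
214 face z 90.4 y -23.7 26.9 x -19.6 x(y) slope -1.4
face z range [56.74553192 93.55113917]
```

In one frame the pack sits 2.2 mm too far to +y and x is within 0.3 mm. I correct that and enter the mouth gently.

Call:
drive_tool --moves '[46, 0, -2.1, 0, 0, 0, 0, 46, 0, 0, 0, 0, 0, 0, 46, 0, -0.3, 3, 0, 0, 0, 46, 0, -0.3, 3, 0, 0, 0, 46, 0, -0.2, 2, 0, 0, 0, 46, 0, -0.2, 2, 0, 0, 0, 46, 0, -0.2, 2, 0, 0, 0, 46, 0, 0, 0, 0, 0, 0]'

```text
t: 10.1
tool_pos: [0.5532, -0.2534, 0.2571]
orientation: [0.177, 3.129, 0.143]
force: [-0.4, 0.1, -2.6]
opening: 0.0507
gripper_force: 18.0
```

Call:
drive_tool --moves '[46, 0, -0.2, 2, 0, 0, 0, 46, 0, -0.2, 2, 0, 0, 0, 46, 0, -0.2, 2, 0, 0, 0, 46, 0, -0.2, 2, 0, 0, 0, 46, 0, 0, 0, 0, 0, 0]'

```text
t: 10.6
tool_pos: [0.5532, -0.2535, 0.2491]
orientation: [0.177, 3.129, 0.143]
force: [-0.4, 0.3, -2.4]
opening: 0.0502
gripper_force: 18.0
```

Call:
drive_tool --moves '[46, 0, -0.2, 2, 0, 0, 0, 46, 0, -0.2, 2, 0, 0, 0, 46, 0, -0.2, 2, 0, 0, 0, 46, 0, -0.2, 2, 0, 0, 0, 46, 0, 0, 0, 0, 0, 0]'

```text
t: 11.1
tool_pos: [0.5532, -0.2536, 0.241]
orientation: [0.177, 3.129, 0.142]
force: [-0.8, -1.6, -2.1]
opening: 0.0508
gripper_force: 18.0
```

```bash
python3 m.py
python3 - <<'E'
from h import *
c=cam('wrist');P=pts(c)
A=[cv2.resize(cv2.cvtColor(c['color'],cv2.COLOR_RGB2BGR)[60:300,130:370],(400,400))]
for n in ('side',):
    c=cam(n)
    x=cv2.cvtColor(c['color'],cv2.COLOR_RGB2BGR)
    K=c['mtx'];p=K@(c['R']@[.555,-.236,.06]+c['t']);u,v=(p[:2]/p[2]).astype(int)
    A.append(cv2.resize(x[v-40:v+40,u-40:u+40],(400,400),interpolation=3))
cv2.imwrite('pics/in.png',np.hstack(A))
E
```

```text
t 11.1 tool [ 0.5532 -0.2536  0.241 ] tool y/z axes in bay frame [0.003 0.996 0.091] [-0.     0.091 -0.996] g [ 0.5548 -0.2385  0.0744] F [-0.8 -1.6 -2.1]
wrist 2432 slopes [-0.    0.62] top z 1.6 x [-19.5  20.1] y [-13.7  26.8]
side 32 slopes [ 1.16 -1.83] top z 0.4 x [-21.9  16.4] y [-12.1  29.5]
scene 31 slopes [ 0.3  -0.84] top z 0.7 x [-21.   18.3] y [-9.6 30. ]
```

View pics/in.png

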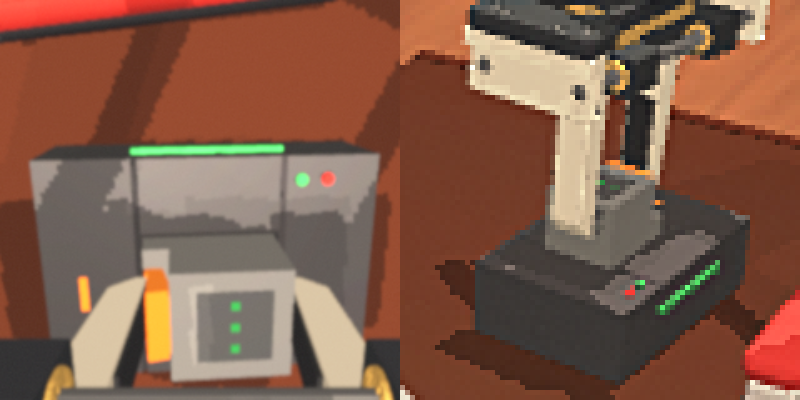

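The pack has entered the bay squarely; both views show it upright, its sides parallel to the mouth. I lower another 5 mm, which still keeps the tab-side fingertip off the deck.

Call:
drive_tool --moves '[46, 0, -0.1, 1.2, 0, 0, 0, 46, 0, -0.1, 1.2, 0, 0, 0, 46, 0, -0.1, 1.2, 0, 0, 0, 46, 0, -0.1, 1.2, 0, 0, 0, 46, 0, 0, 0, 0, 0, 0]'

```text
t: 11.85
tool_pos: [0.5532, -0.2535, 0.2364]
orientation: [0.177, 3.129, 0.142]
force: [0.0, 0.2, -1.2]
opening: 0.0507
gripper_force: 18.0
```

Call:
drive_tool --moves '[54, 0, 0, 0, 0, 0, 0, 58, 0, 0, 0, 0, 0, 0, 62, 0, 0, 0, 0, 0, 0, 68, 0, 0, 0, 0, 0, 0, 74, 0, 0, 0, 0, 0, 0, 76, 0, 0, 0, 0, 0, 0]'

```text
t: 12.45
tool_pos: [0.5534, -0.2536, 0.2369]
orientation: [0.177, 3.128, 0.142]
force: [-0.4, -0.5, 0.1]
opening: 0.0751
gripper_force: 0.0
```

Call:
drive_tool --moves '[76, 0, 0.5, -5, 0, 0, 0, 76, 0, 1, -10, 0, 0, 0, 76, 0, 2, -20, 0, 0, 0, 76, 0, 3, -30, 0, 0, 0, 40, 0, 7.6, 0, 2.6, 0, 0, 10, 0, 7.6, 0, 2.6, 0, 0, 0, 0, 0, 0, 0, 0, 0, 0, 0, 0, 0, 0, 0, 0]'

```text
t: 13.25
tool_pos: [0.5552, -0.2377, 0.3037]
orientation: [0.176, 3.136, 0.001]
force: [0.3, 0.1, -0.5]
opening: 0.0486
gripper_force: 0.0
```

```bash
cat > p.py <<'E'
from h import *
a=np.radians(-6.2);B=np.array([[np.cos(a),np.sin(a),0],[-np.sin(a),np.cos(a),0],[0,0,1]]);b0=np.array([.5545,-.2365,0])
for n in('wrist','side','scene'):
    c=cam(n);P=pts(c);q=((P-b0)@B.T*1e3).reshape(-1,3)
    col=c['color'].reshape(-1,3).astype(int);grey=(col.max(1)-col.min(1)<40)&np.isfinite(q[:,0])
    t=q[grey&(abs(q[:,0])<17)&(q[:,1]>-13)&(q[:,1]<22)&(q[:,2]>62)&(q[:,2]<78)]
    if len(t)<15: print(n,len(t)); continue
    for _ in range(6):
        A=np.c_[t[:,:2],np.ones(len(t))];k=np.linalg.lstsq(A,t[:,2],rcond=None)[0];r=t[:,2]-A@k;t=t[abs(r)<max(2*r.std(),.3)]
    w=q[grey&(abs(q[:,0])<28)&(q[:,1]>-24)&(q[:,1]<35)];w=w[abs(w[:,2]-np.c_[w[:,:2],np.ones(len(w))]@k)<1.5]
    print(n,len(t),'slopes',np.degrees(k[:2]).round(2),'z at y0',k[2].round(1),'x',np.percentile(w[:,0],[1,99]).round(1),'y',np.percentile(w[:,1],[1,99]).round(1))
E
python3 p.py; python3 -c "
from h import *
goto(.5559,-.2495,.30,83.8)"
```

```text
wrist 1529 slopes [0.11 0.22] z at y0 70.4 x [-18.5  20.9] y [-15.1  26.1]
side 69 slopes [-0.7  -0.52] z at y0 68.9 x [-20.7  18.5] y [-13.9  28.5]
scene 71 slopes [-2.11  0.25] z at y0 69.4 x [-20.6  19.6] y [-13.5  28.9]
t 13.4 pos [ 0.555  -0.2383  0.303 ] F [ 0.4 -1.   0.1] M [ 0.04 -0.01 -0.07] open 36.4 gf 0.0
shift first: [ -2.2 -11.    3. ] turn: [ 0.05 -0.02 -0.29] shift after turn: [ -2.1 -11.    3. ]
```

Released. The pack stands level about 3.5 mm proud, unlatched as expected. Next I press with closed fingers near the tab end.

Call:
drive_tool --moves '[0, 1, -7.7, 0, 0, 0, 0, 0, 0, 0, 0, 0, 0, 0, 0, 0, 0, 0, 0, 0, 0, 0, 0, 0, 15, 0, 0, 0, 0, 0, 0, 15, 0, 0, 0, 0, 0, 0, 10, 0, 0, 0, 0, 0, 0, 3, 0, 0, 0, 0, 0, 0, 0, 0, 0, 0]'

```text
t: 14.2
tool_pos: [0.5529, -0.2452, 0.2587]
orientation: [-0.177, -3.135, -0.001]
force: [0.0, 0.4, 0.5]
opening: 0.0001
gripper_force: 0.0
```

Call:
drive_tool --moves '[0, 0, 0, 1, 0, 0, 0, 0, 0, 0, 1, 0, 0, 0, 0, 0, 0, 0, 0, 0, 0]'

```text
t: 14.5
tool_pos: [0.5534, -0.2456, 0.2585]
orientation: [0.177, 3.136, -0.001]
force: [0.5, -0.3, 0.6]
opening: 0.0006
gripper_force: 0.0
```

Call:
drive_tool --moves '[0, 0, 0, 1, 0, 0, 0, 0, 0, 0, 1, 0, 0, 0, 0, 0, 0, 0, 0, 0, 0]'

```text
t: 14.8
tool_pos: [0.5533, -0.2455, 0.2562]
orientation: [0.177, 3.136, -0.0]
force: [-1.1, 1.4, 1.4]
opening: 0.0004
gripper_force: 0.6
```

Call:
drive_tool --moves '[0, 0, 0, 0.7, 0, 0, 0, 0, 0, 0, 0, 0, 0, 0]'

```text
t: 15.0
tool_pos: [0.5534, -0.2455, 0.2558]
orientation: [0.177, 3.136, -0.0]
force: [-0.5, 1.3, 4.2]
opening: 0.0003
gripper_force: 2.0
```

Call:
drive_tool --moves '[0, 0, 0, 0.7, 0, 0, 0, 0, 0, 0, 0, 0, 0, 0]'

```text
t: 15.2
tool_pos: [0.5533, -0.2455, 0.2549]
orientation: [0.177, 3.136, -0.0]
force: [-1.8, 0.6, 4.7]
opening: 0.001
gripper_force: 2.2
```

Contact at 4 to 5 N, so I carry on in small steps.

Call:
drive_tool --moves '[0, 0, 0, 0.5, 0, 0, 0, 0, 0, 0, 0.5, 0, 0, 0, 0, 0, 0, 0, 0, 0, 0]'

```text
t: 15.5
tool_pos: [0.5533, -0.2455, 0.2538]
orientation: [0.177, 3.136, -0.0]
force: [0.1, 1.1, 5.1]
opening: 0.0003
gripper_force: 2.4
```

Call:
drive_tool --moves '[0, 0, 0, 0.5, 0, 0, 0, 0, 0, 0, 0, 0, 0, 0]'

```text
t: 15.7
tool_pos: [0.5533, -0.2454, 0.2531]
orientation: [0.177, 3.136, 0.0]
force: [0.8, 1.9, 3.7]
opening: 0.0005
gripper_force: 2.2
```

Call:
drive_tool --moves '[0, 0, 0, 0.5, 0, 0, 0, 0, 0, 0, 0, 0, 0, 0]'

```text
t: 15.9
tool_pos: [0.5533, -0.2455, 0.2528]
orientation: [0.177, 3.136, -0.0]
force: [-0.4, 1.1, 5.1]
opening: 0.0005
gripper_force: 2.6
```

Call:
drive_tool --moves '[0, 0, 0, 0.5, 0, 0, 0, 0, 0, 0, 0, 0, 0, 0]'

```text
t: 16.1
tool_pos: [0.5533, -0.2457, 0.2526]
orientation: [0.177, 3.136, -0.001]
force: [-1.4, 1.3, 7.3]
opening: 0.0004
gripper_force: 3.4
```

Call:
drive_tool --moves '[0, 0, 0, 0.4, 0, 0, 0, 0, 0, 0, 0, 0, 0, 0]'

```text
t: 16.3
tool_pos: [0.5534, -0.2458, 0.2525]
orientation: [0.177, 3.136, -0.001]
force: [-1.7, 1.1, 8.7]
opening: 0.0005
gripper_force: 4.2
```

Call:
drive_tool --moves '[0, 0, 0, 0.4, 0, 0, 0, 0, 0, 0, 0, 0, 0, 0]'

```text
t: 16.5
tool_pos: [0.5534, -0.2458, 0.2524]
orientation: [0.177, 3.136, -0.001]
force: [-3.4, 0.9, 11.3]
opening: 0.0006
gripper_force: 5.5
```

Call:
drive_tool --moves '[0, 0, 0, 0.4, 0, 0, 0, 0, 0, 0, 0, 0, 0, 0]'

```text
t: 16.7
tool_pos: [0.5535, -0.2459, 0.2525]
orientation: [0.177, 3.136, -0.002]
force: [-3.5, 1.7, 12.5]
opening: 0.0005
gripper_force: 6.6
```

Call:
drive_tool --moves '[0, 0, 0, 0.4, 0, 0, 0, 0, 0, 0, 0, 0, 0, 0]'

```text
t: 16.9
tool_pos: [0.5536, -0.2459, 0.2524]
orientation: [0.177, 3.135, -0.002]
force: [-5.3, 1.9, 15.7]
opening: 0.0001
gripper_force: 7.6
```

```bash
python3 p.py; python3 -c "
from h import *
goto(.5559,-.2495,.30,83.8)"
```

```text
wrist 1282 slopes [0.26 0.13] z at y0 66.3 x [-18.4  16.8] y [-15.3  25.8]
side 58 slopes [0.89 0.6 ] z at y0 64.9 x [-20.8  17.3] y [-12.9  28.5]
scene 59 slopes [-0.04 -0.94] z at y0 65.6 x [-20.5  19.3] y [-9.8 27.3]
t 17.05 pos [ 0.5536 -0.246   0.2524] F [-4.7  2.  14.3] M [ 0.39  0.87 -0.03] open 0.2 gf 7.557211064267904
shift first: [ -2.8  -3.3 -47.6] turn: [-0.07  0.08 -0.27] shift after turn: [ -2.7  -3.3 -47.6]
```

The top has dropped 4 mm to 66 mm and bottomed out, at under 16 N. I lift off and check whether it stays down.

Call:
drive_tool --moves '[0, 0, 0, -1.5, 0, 0, 0, 0, 0, 0, -3, 0, 0, 0, 0, 0, 0, -15, 0, 0, 0, 0, 0, 0, -30, 0, 0, 0, 0, 0, 0, -30, 0, 0, 0, 0, 0, 0, 0, 0, 0, 0, 0, 0, 0, 0, 0, 0, 0]'

```text
t: 17.75
tool_pos: [0.5535, -0.2457, 0.3315]
orientation: [0.177, 3.135, -0.002]
force: [-0.1, -0.1, -0.1]
opening: 0.0003
gripper_force: 0.0
```

```bash
python3 p.py
python3 - <<'E'
from h import *
s=robot.read_state();print(s['t'],s['tool_pos'],s['force'])
A=[]
for n in ('side','scene'):
    c=cam(n)
    x=cv2.cvtColor(c['color'],cv2.COLOR_RGB2BGR)
    K=c['mtx'];p=K@(c['R']@[.555,-.236,.06]+c['t']);u,v=(p[:2]/p[2]).astype(int)
    A.append(cv2.resize(x[v-40:v+40,u-40:u+40],(400,400),interpolation=3))
cv2.imwrite('pics/fin.png',np.hstack(A))
E
```

```text
wrist 1197 slopes [ 0.44 -0.35] z at y0 67.1 x [-18.3  21.2] y [-14.8  26.1]
side 68 slopes [0.49 0.33] z at y0 65.7 x [-20.7  18.6] y [-15.   28.8]
scene 65 slopes [-0.86  1.78] z at y0 66.0 x [-20.4  19.1] y [-14.5  28.5]
17.9 [ 0.55275713 -0.24528316  0.32864428] [ 0.08113279  0.46664689 -1.02404916]
```

View pics/fin.png

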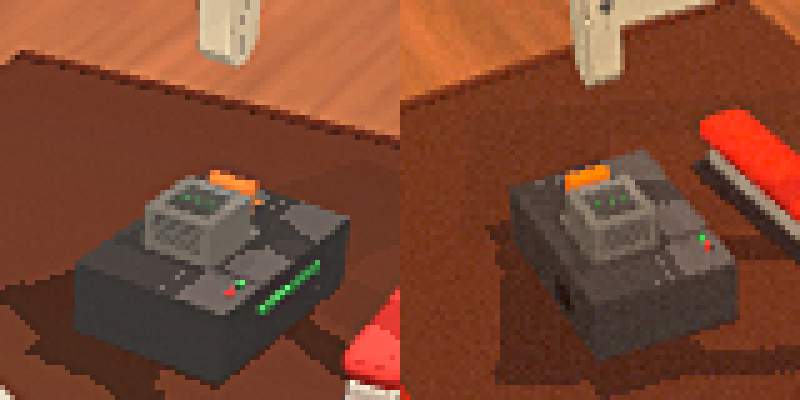

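The last crop shows the pack seated level in the charger with its tab out beside the lip mark. Its top is at 66 to 67 mm against about 70 mm unlatched, which is the expected 1 mm of catch play, so it is latched. The arm is clear and I hand the job in.

```bash
python3 -c "
from h import *
print(robot.close_job())"
```

```text
the job is handed in; nothing more can be done
None
```

The pack is out of the printer and latched in the charger: after I let go it stayed down and level, though I inferred the click from its height rather than seeing the catch, and the job is handed in at about 18 s of the 64 s allowed.

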